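# Fit the keyed end cover on a tilted bearing housing

### The arm

A 6-joint arm with a two-finger parallel gripper is mounted at the origin on the work surface. World frame = base frame: x ahead of the robot, y to its left, z up, the work surface at z = 0. Lengths are in m, angles in degrees, forces in N, time in s.
With the tool pointing down it reaches from about 0.35 to 0.875 m from the base axis. Payload 4.2 kg.
Tool frame: the origin (TCP) lies on the front face of the gripper's body, between the roots of the fingers; the fingertips stand finger_overhang ahead of it and the grasp point (between the pads) lies 51 mm ahead of it (finger_overhang is the distance from the TCP to the fingertips, in m); z points along the fingers, y is the line along which they close (so a half turn about z gives the same grasp; the last joint's range is limited). The gripper opens to 87 mm and grips with 3 to 60 N. Pads are 19 mm wide; open, the fingers measure 117 mm over their backs; the gripper's body (75 mm by 190 mm) begins 51 mm behind the grasp point.
Start: joints at [89.874, 22.042, 0.453, 0, -68.411, -14.817], TCP at [0.161, 0.604, 0.292] pointing down, gripper open.
Joint ranges: [-179.83, 179.83], [-69.29, 118.12], [-61.27, 80.66], [-181.25, 117.63], [-171.15, -9.14], [-177.46, 177.46]. Speed limits (degrees/s): [159.86, 159.86, 180, 180, 180, 180].

### API

Orientations are given as a 3x3 rotation matrix whose columns are the frame's x, y, z axes.
In Python, from station import sense, capture, camera_model, finish_job, finger_overhang gives the robot as it stands. The module is installed in compiled form; this text tells all that it offers.
- The arm moves only by the tool jog_arm, never from a script. Its argument "rows" is a list that holds one entry, the list of rows, each a list of 4 numbers: the shift along the tool's x, y, z in m, then the turn about the tool's z in rad. A call has 1 to 20 rows; each row shifts and turns the commanded pose from where the row before left it, along the tool's axes as they then stand; what a row does not reach is not made up. A row lasts 1/8 s, in which the tool goes at most 62.5 mm and 10.7 degrees, less where a joint would pass 70% of its speed; a pose out of reach is approached as far as the arm can. A call is refused whole if a number of a shift passes 0.0625 or a number of a turn 0.188, either way. A call with a gripper value outside its range is refused whole. "claw" is the opening, from 0 (shut) to 1 (fully open), set as the call begins (left out, the last holds). The fingers move at their own pace and stop on an object; the grip force is fixed at half the most. Time passes only in rows, so rows that do not move let the fingers close. It gives the time, the measured TCP pose, the force, the opening and the grip force at its end, in the units of the state.
- sense(): the state, without advancing time (a new reading comes with each control period).
- capture(name): name is "side" or "top"; returns the picture (384x512x3 uint8, red, green, blue); there is no depth.
- camera_model(name): a dict with "fovy" (degrees; the focal length in pixels is half the picture's height over the tangent of half this angle, whatever the lens; pixels are square), "cx", "cy" (the principal point, pixels), "eye" and "rotation" of the camera in the world. Camera axes: x right, y down, z forward; pixel columns grow to the right and rows downward; lengths in m; the calibration is good to about 2 mm. A picture is of the moment at which its call begins. camera_model takes no time and is no camera call.
- finish_job(): hands the job in; it is judged then, once.
The state is a dict: "time_s": time; "joints": joint angles; "joint_velocities": joint speeds; "effort": joint torques, N m; "tcp_pos": TCP position; "ee_rot": TCP orientation; "wrist_force": force on the tool from outside, world axes, zero at the start; "moment": the same for the moment, N m; "gripper_width": opening from 0.0 (shut) to 1.0 (fully open); "gripper_force": force on a finger pad.
Only numpy, scipy, OpenCV 4.12 (cv2) and the standard library are available. Lean on these libraries where they do the work, as an engineer would, in place of code of your own. Each camera call takes 0.05 s, during which the arm holds its last target. There are 200 camera calls.

### The job

Fit the red end cover on the open bearing housing in the tilted fixture: take it over in the gripper, set it down square on the rim without dropping it, turn it there as needed until its brass key drops into the notch in the rim, and seat it fully home so that its flange lies flush on the rim all round. Then let go of it, and leave the other things on the bench where they are.

Things in the scene. Friction and masses are not known exactly. Their poses are not given: they have to be found in the camera images.
- cover: Red round end cover, about 0.22 kg, lying on the mat on its spigot. Origin: centre of the flange's underside, 14 mm above the bench at the start; z points up out of the cover, x to its key. Flange 68 mm across, z 0 to 7 mm. Centring spigot beneath: 50 mm across, down to z -10 mm, its last 4 mm tapering to 45 mm.
- cover_grip (a point): Middle of the black grip bar on top of the cover, 23 mm above the cover's origin. The bar is 46 mm long along the cover's x, 14 mm wide along y, and stands from the flange's top (z 7 mm) to z 39 mm.
- cover_key (a point): Middle of the brass key under the cover's flange, on its +x side: 24 to 33.5 mm from the axis, 8 mm wide along y, reaching from the flange down to z -6 mm. A white mark on top of the flange shows where it is.
- seat: Mouth of the aluminium bearing housing in the fixture. Origin: centre of the rim's flat top face, 125 mm above the bench; z points out along the bore, 30 degrees off vertical, roughly towards the robot; x points to the rim's highest point. Bore 53 mm, outside 76 mm across, 48 mm deep. With the cover home both origins coincide; with the key riding on the rim the cover is 6 mm too high.
- fixture: Green fixture bolted to the bench; it holds the housing fast, which cannot turn. The rim's one notch (12 mm wide, 9 mm deep, cut through from bore to outside) lies anywhere within 35 degrees either side of the rim's highest point; it is not reported and must be felt or seen. Origin: on the bench below the rim's centre. Base 150 x 130 x 14 mm; no part stands above the rim.
- mat: Black rubber mat, 150 x 150 x 4 mm, fixed to the bench, on which the cover lies. Origin: centre of its underside.
- mould_plate: Steel mould plate, 110 x 160 mm, 34 mm thick, with small raised brass inserts, 44 mm high in all. Bystander. Origin: centre of its underside.
- grinder: Hand die grinder lying on the bench, 250 mm long, 40 mm high, its length along its x. Bystander. Origin: on the bench under its middle.
- file: File with blue handle lying on the bench, 250 mm long along x, 20 mm high. Bystander. Origin: on the bench near its middle.
- gauge_block: Small steel block 28 x 28 x 26 mm with a hole. Bystander. Origin: centre of its underside.

How it is judged (in metres and radians):
On the way:
1. the cover, still held in the gripper, is set on the mouth of the housing (within 12 mm of home) (distance between cover and seat below 0.012 m and contact force between the fingers and cover above 1 N), for 0.1 s.
At the end, for the whole second after the job is handed in: The cover is home on the housing with its key in the notch: its flange centre within 4 mm of the rim's centre and less than 1.8 mm above the rim plane, its axis within 2 degrees of the bore's axis, released and at rest (distance between cover and seat below 0.004 m and z of cover in the frame of seat below 0.0018 m and angle between the z axis of cover and the z axis of seat, either way round below 0.035 rad and linear speed of cover below 0.01 m/s); the robot touches nothing.
It fails at once if the mould plate is pushed more than 20 mm (distance of mould_plate from where it was at the start of the episode above 0.02 m).
It fails at once if the grinder is pushed more than 20 mm (distance of grinder from where it was at the start of the episode above 0.02 m).
It fails at once if the file is pushed more than 20 mm (distance of file from where it was at the start of the episode above 0.02 m).
It fails at once if the gauge block is pushed more than 20 mm (distance of gauge_block from where it was at the start of the episode above 0.02 m).
It also fails if it takes over 48 s, if anything falls off the work surface, if the arm or the gripper's body presses on something with over 40 N, if the wrist force passes 120 N, or if a joint passes its speed limit or range.

## Working session

There is one attempt and no reset: what is moved stays moved. The work goes in short steps, Python scripts to look and compute and a tool call to move; the robot and the scene stay as the last step left them, time stands still between calls to the robot, and variables do not carry over. Pictures are saved under pics/ and viewed, at most 10 in all, crops included, and the job is handed in when it is done.

Besides the shell and the picture viewer there is one more tool, called after "Emit:" as a command line: name --argument value ..., lists and objects as JSON in quotes. jog_arm: Moves the arm, as the interface text tells. Its arguments: {"type":"object","properties":{"rows":{"type":"array"},"claw":{"type":"number"}},"required":["rows"]}

```bash
mkdir -p pics; ls
python3 - <<'E'
from station import *
import cv2,numpy as np
s=sense(); print({k:np.round(v,3).tolist() for k,v in s.items()}); print(finger_overhang)
for n in("top","side"):
    print(n,camera_model(n)); cv2.imwrite(f"pics/{n}0.png",capture(n)[:,:,::-1])
a=np.hstack([cv2.imread("pics/top0.png"),cv2.imread("pics/side0.png")])
E
```

```text
pics
{'time_s': 0.0, 'joints': [89.875, 22.092, 0.379, -0.029, -68.41, -14.816], 'joint_velocities': [-0.089, 0.039, 0.029, -0.069, -0.032, -0.017], 'effort': [0.0, -39.066, 18.74, 4.22, 0.011, -0.0], 'tcp_pos': [0.161, 0.603, 0.291], 'ee_rot': [[0.966, -0.258, -0.0], [-0.258, -0.966, -0.002], [0.0, 0.002, -1.0]], 'wrist_force': [0.45, -0.15, -0.123], 'moment': [0.085, -0.028, 0.013], 'gripper_force': 0.0, 'gripper_width': 1.002}
0.0697
top {'fovy': 56.56728527843252, 'cx': 259.592530468421, 'cy': 187.96077786847067, 'eye': array([0.44589775, 0.00210325, 0.9506444 ]), 'rotation': array([[-0.02344451, -0.98316313,  0.1812198 ],
       [-0.99944387,  0.02734929,  0.01907817],
       [-0.02371319, -0.18067174, -0.98325755]])}
side {'fovy': 52.99343435319049, 'cx': 252.28034001545907, 'cy': 198.57831935221458, 'eye': array([ 0.55698051, -0.6227581 ,  0.66326032]), 'rotation': array([[ 0.99730606, -0.05708352,  0.04606611],
       [-0.0723621 , -0.66276941,  0.74531902],
       [-0.01201423, -0.74664461, -0.66511464]])}
```

View pics/top0.png

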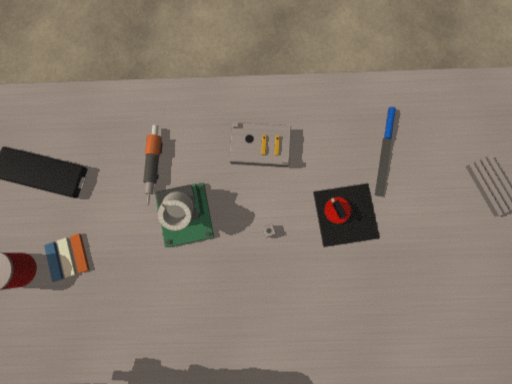

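View pics/side0.png

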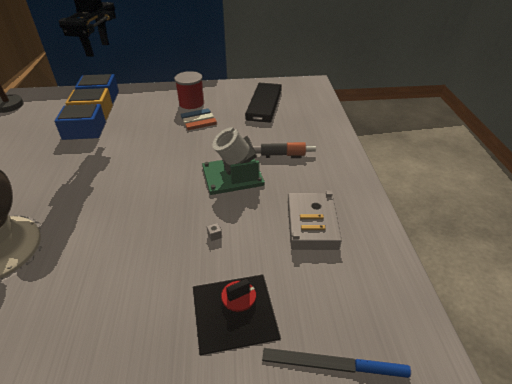

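The top view shows the cover at (338,210) on the mat and the housing rim at (176,211). In the side view they are at (239,296) and (232,147). I'll enlarge those regions next.

Run:
```python
import cv2,numpy as np
t=cv2.imread("pics/top0.png");s=cv2.imread("pics/side0.png")
def c(i,x,y,w,h): return cv2.resize(i[y:y+h,x:x+w],(400,300),interpolation=cv2.INTER_CUBIC)
m=np.vstack([np.hstack([c(t,145,180,80,60),c(t,300,180,80,60)]),np.hstack([c(s,195,120,80,60),c(s,199,266,80,60)])])
cv2.imwrite("pics/crops0.png",m)
```

```text
(no output)
```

View pics/crops0.png

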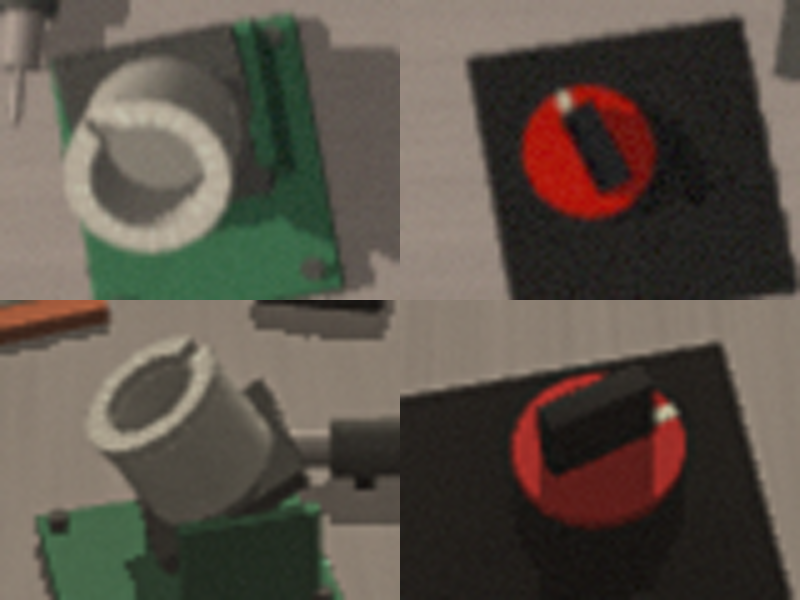

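Crops: the notch shows in the rim at about (163.6,206) in the top view and (233,130) in the side view. The cover's white mark is at about (333,200) in the top view. Next I'll measure both.

```bash
cat > h.py <<'E'
import numpy as np,cv2
from station import *
from scipy.optimize import least_squares
def ray(n,p):
    m=camera_model(n);f=192/np.tan(np.radians(m["fovy"]/2));p=np.atleast_2d(p).astype(float)
    d=np.c_[(p[:,0]-m["cx"])/f,(p[:,1]-m["cy"])/f,np.ones(len(p))]@np.array(m["rotation"]).T
    return np.array(m["eye"]),d
def onplane(n,p,o,nz):
    e,d=ray(n,p); return e+d*(((o-e)@nz)/(d@nz))[:,None]
def tri(a,b):
    (e1,d1),(e2,d2)=ray("top",a),ray("side",b);d1,d2=d1[0],d2[0]
    t=np.linalg.lstsq(np.c_[d1,-d2],e2-e1,rcond=None)[0]
    p,q=e1+t[0]*d1,e2+t[1]*d2; return (p+q)/2,np.linalg.norm(p-q)
def proj(n,P):
    m=camera_model(n);f=192/np.tan(np.radians(m["fovy"]/2));c=(np.array(P)-m["eye"])@np.array(m["rotation"])
    return np.array([m["cx"]+f*c[0]/c[2],m["cy"]+f*c[1]/c[2]])
def blob(mask,box):
    x,y,w,h=box;z=np.zeros(mask.shape,np.uint8);z[y:y+h,x:x+w]=mask[y:y+h,x:x+w]
    cs=cv2.findContours(z,cv2.RETR_EXTERNAL,cv2.CHAIN_APPROX_NONE)[0]
    return max(cs,key=cv2.contourArea)
def seatz(az): return np.array([np.sin(np.pi/6)*np.cos(az),np.sin(np.pi/6)*np.sin(az),np.cos(np.pi/6)])
E
python3 - <<'E'
from h import *
t=cv2.imread("pics/top0.png");s=cv2.imread("pics/side0.png")
# cover
for n,i,b in(("top",t,(320,190,40,40)),("side",s,(215,275,50,50))):
    r=((i[:,:,2].astype(int)-i[:,:,1]>60)*255).astype(np.uint8)
    c=blob(r,b);el=cv2.fitEllipse(cv2.convexHull(c));P=onplane(n,c[:,0],np.array([0,0,.021]),np.array([0,0,1.]))
    h=cv2.convexHull(c)[:,0];H=onplane(n,h,np.array([0,0,.021]),np.array([0,0,1.]))
    f=least_squares(lambda q:np.hypot(*(H[:,:2]-q[:2]).T)-q[2],[*H[:,:2].mean(0),.034],loss="soft_l1",f_scale=.001)
    print(n,el,"circle",f.x.round(4))
    x,y,w,hh=b; sub=i[y:y+hh,x:x+w].astype(int); wm=(sub.min(2)>120)
    z=np.zeros_like(wm); 
    ys,xs=np.nonzero(wm);print("white",len(xs))
    m=onplane(n,[[xs.mean()+x,ys.mean()+y]],np.array([0,0,.021]),np.array([0,0,1.]))[0];d=m[:2]-f.x[:2]
    print("mark",m.round(4),np.hypot(*d),np.degrees(np.arctan2(d[1],d[0])))
# rim
hul={}
for n,i,b,th in(("top",t,(150,190,45,45),185),("side",s,(205,120,40,45),165)):
    g=cv2.cvtColor(i,cv2.COLOR_BGR2GRAY);x,y,w,h=b
    k=(g>th).astype(np.uint8)*255;c=blob(k,b);hul[n]=cv2.convexHull(c)[:,0]
    print(n,np.percentile(g[y:y+h,x:x+w],[10,50,80,95,99]),cv2.fitEllipse(cv2.convexHull(c)),cv2.contourArea(c))
    cv2.imwrite(f"pics/m_{n}.png",k)
cen={n:cv2.fitEllipse(hul[n])[0] for n in hul}
print("tri",tri(cen["top"],cen["side"]))
def res(q):
    o=q[:3];z=seatz(q[3]);o=np.r_[o[:2],.125]
    return np.concatenate([np.linalg.norm(onplane(n,hul[n],o,z)-o,axis=1)-q[2] for n in hul])
P,_=tri(cen["top"],cen["side"])
f=least_squares(res,[P[0],P[1],.038,np.pi],loss="soft_l1",f_scale=.001);q=f.x
print("seat",q[:3].round(4),"az",np.degrees(q[3]),"rms",np.sqrt((res(q)**2).mean()))
o=np.r_[q[:2],.125];z=seatz(q[3]);x=np.array([0,0,1])-z*z[2];x/=np.linalg.norm(x);y=np.cross(z,x)
for n,p in(("top",(163.6,206)),("side",(233,130))):
    d=onplane(n,[p],o,z)[0]-o;print("notch",n,np.hypot(d@x,d@y),np.degrees(np.arctan2(d@y,d@x)))
E
```

```text
top ((337.0943298339844, 209.94325256347656), (25.788808822631836, 26.650318145751953), 157.57933044433594) circle [ 0.5534 -0.1804  0.034 ]
white 3
mark [ 0.5807 -0.1698  0.021 ] 0.029323696695308116 21.263764791986024
side ((237.9462890625, 294.91790771484375), (28.323678970336914, 34.578712463378906), 85.83627319335938) circle [ 0.5532 -0.1823  0.0333]
white 7
mark [ 0.5683 -0.1621  0.021 ] 0.0253064722480262 53.13488336132637Traceback (most recent call last):
  File "<stdin>", line 20, in <module>
cv2.error: OpenCV(4.12.0) /io/opencv/modules/imgproc/src/shapedescr.cpp:361: error: (-201:Incorrect size of input array) There should be at least 5 points to fit the ellipse in function 'fitEllipseNoDirect'
```

Run:
```python
from h import *
t=cv2.imread("pics/top0.png");s=cv2.imread("pics/side0.png")
C=np.array([.5533,-.1811])
for n,p in(("top",(332.5,199.5)),("side",(251.7,287.7))):
    d=onplane(n,[p],np.array([0,0,.021]),np.array([0,0,1.]))[0,:2]-C;print("mark",np.hypot(*d),np.degrees(np.arctan2(d[1],d[0])))
for n,p in(("top",[(300+162/5,180+105/5),(300+227/5,180+188/5)]),):
    pass
hul={}
for n,i,b in(("top",t,(150,190,45,45)),("side",s,(205,120,40,45))):
    g=cv2.cvtColor(i,cv2.COLOR_BGR2GRAY);x,y,w,h=b;sub=g[y:y+h,x:x+w]
    print(n,np.percentile(sub,[10,50,80,90,95,99]))
    hsv=cv2.cvtColor(i,cv2.COLOR_BGR2HSV)
    th=.80*np.percentile(sub,96)
    k=(g>th).astype(np.uint8)*255;c=blob(k,b);hul[n]=cv2.convexHull(c)[:,0]
    print(th,cv2.fitEllipse(cv2.convexHull(c)),cv2.contourArea(c))
    cv2.imwrite(f"pics/m_{n}.png",k)
cen={n:cv2.fitEllipse(hul[n])[0] for n in hul}
P,g=tri(cen["top"],cen["side"]);print("tri",P,g)
def res(q):
    o=np.r_[q[:2],.125];z=seatz(q[3])
    return np.concatenate([np.linalg.norm(onplane(n,hul[n],o,z)-o,axis=1)-q[2] for n in hul])
f=least_squares(res,[P[0],P[1],.038,np.pi],loss="soft_l1",f_scale=.001);q=f.x
print("seat",q[:3].round(4),"az",np.degrees(q[3]),"rms",np.sqrt((res(q)**2).mean()))
o=np.r_[q[:2],.125];z=seatz(q[3]);x=np.array([0,0,1])-z*z[2];x/=np.linalg.norm(x);y=np.cross(z,x)
for n,p in(("top",(163.1,205.5)),("side",(232.5,129.5))):
    d=onplane(n,[p],o,z)[0]-o;print("notch",n,np.hypot(d@x,d@y),np.degrees(np.arctan2(d@y,d@x)))
# base edges
hs=cv2.cvtColor(t,cv2.COLOR_BGR2HSV);k=cv2.inRange(hs,(40,60,20),(90,255,255));c=blob(k,(140,170,90,90));r=cv2.minAreaRect(c)
B=onplane("top",cv2.boxPoints(r),np.array([0,0,.014]),np.array([0,0,1.]));print(B.round(3));e=np.diff(B,axis=0);print(np.degrees(np.arctan2(e[:,1],e[:,0])),np.linalg.norm(e,axis=1))
m=np.hstack([cv2.resize(cv2.imread(f"pics/m_{n}.png")[y:y+60,x:x+60],(400,400),interpolation=0) for n,x,y in(("top",145,180),("side",195,110))]);cv2.imwrite("pics/mm.png",m)
```

```text
mark 0.029923386684568426 21.315041755593914
mark 0.03027539237738909 23.733079869321298
top [ 70. 121. 148. 168. 172. 178.]
138.4 ((167.36288452148438, 214.8511199951172), (40.05268478393555, 47.867591857910156), 56.07284927368164) 591.0
side [ 71. 114. 130. 135. 157. 164.]
126.4 ((221.5699920654297, 137.96127319335938), (34.756309509277344, 57.12497329711914), 47.46796798706055) 938.5
tri [0.53685744 0.23714882 0.11475436] 0.00908936717181745
seat [0.5392 0.2342 0.0528] az 245.0873655502623 rms 0.011447494177651663
notch top 0.025479393817412106 -39.71028728868944
notch side 0.02597154255869459 -42.119718486016986
[[0.617 0.303 0.014]
 [0.639 0.172 0.014]
 [0.49  0.144 0.014]
 [0.469 0.271 0.014]]
[ -80.67143388 -169.21686791   99.23329549] [0.13251398 0.15123982 0.12873067]
```

View pics/mm.png

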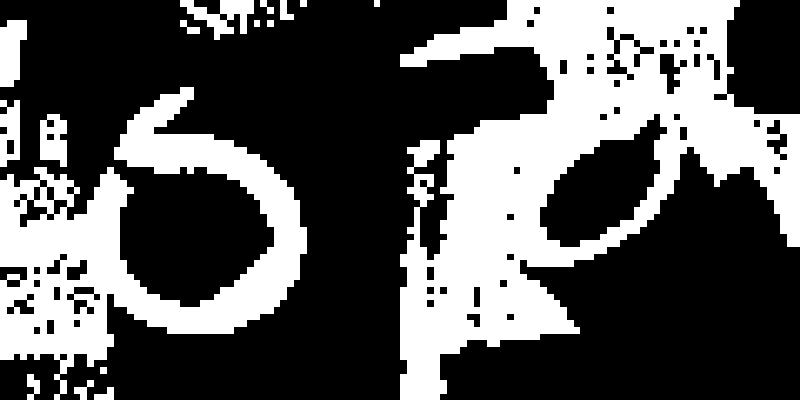

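The masks leak into the bench, but the base rectangle comes out at 150x131 mm, giving an azimuth near 190°. I'll tighten the rim thresholds.

Run:
```python
from h import *
t=cv2.imread("pics/top0.png");s=cv2.imread("pics/side0.png")
print(t[200,176],t[228,176],t[240,150],s[150,213],s[140,236],s[150,205])
hul={}
for n,i,b,th in(("top",t,(150,185,50,50),152),("side",s,(205,122,40,45),139)):
    g=cv2.cvtColor(i,cv2.COLOR_BGR2GRAY)
    k=(g>th).astype(np.uint8)*255;c=blob(k,b);hul[n]=cv2.convexHull(c)[:,0]
    print(th,cv2.fitEllipse(cv2.convexHull(c)),cv2.contourArea(c),cv2.boundingRect(c))
    cv2.imwrite(f"pics/m_{n}.png",k)
cen={n:cv2.fitEllipse(hul[n])[0] for n in hul}
P,g=tri(cen["top"],cen["side"]);print("tri",P,g)
for use in(["top"],["side"],["top","side"]):
  def res(q):
    o=np.r_[q[:2],.125];z=seatz(q[3])
    return np.concatenate([np.linalg.norm(onplane(n,hul[n],o,z)-o,axis=1)-q[2] for n in use])
  f=least_squares(res,[P[0],P[1],.038,np.radians(190)],loss="soft_l1",f_scale=.001);q=f.x
  print(use,"seat",q[:3].round(4),"az",np.degrees(q[3]),"rms",np.sqrt((res(q)**2).mean()))
for az in (190,np.degrees(q[3])):
  o=np.r_[q[:2],.125];z=seatz(np.radians(az));x=np.array([0,0,1])-z*z[2];x/=np.linalg.norm(x);y=np.cross(z,x)
  for n,p in(("top",(163.1,205.5)),("side",(232.5,129.5))):
    d=onplane(n,[p],o,z)[0]-o;print("notch",n,np.hypot(d@x,d@y),np.degrees(np.arctan2(d@y,d@x)))
m=np.hstack([cv2.resize(cv2.imread(f"pics/m_{n}.png")[y:y+60,x:x+60],(400,400),interpolation=0) for n,x,y in(("top",145,180),("side",195,110))]);cv2.imwrite("pics/mm2.png",m)
```

```text
[127 141 150] [146 164 175] [124 135 148] [112 124 136] [67 76 80] [111 125 137]
152 ((173.08584594726562, 213.22927856445312), (30.488279342651367, 34.569786071777344), 137.51083374023438) 294.0 (158, 196, 33, 34)
139 ((224.23704528808594, 138.0968475341797), (15.815938949584961, 29.4593505859375), 50.096431732177734) 108.0 (212, 127, 25, 23)
tri [0.54172978 0.22177592 0.123228  ] 0.004317624505304753
['top'] seat [0.5426 0.2224 0.0399] az 169.46005842468952 rms 0.0022724443589693605
['side'] seat [0.5393 0.219  0.0376] az 189.89722436990127 rms 0.00030013294352274853
['top', 'side'] seat [0.54   0.2202 0.0373] az 190.51051609132764 rms 0.00279658112992013
notch top 0.032636590133370856 32.193472491025496
notch side 0.029863611114089725 20.786778556444336
notch top 0.03264805589914158 31.694943473509458
notch side 0.02984809817571917 20.204833502843304
```

View pics/mm2.png

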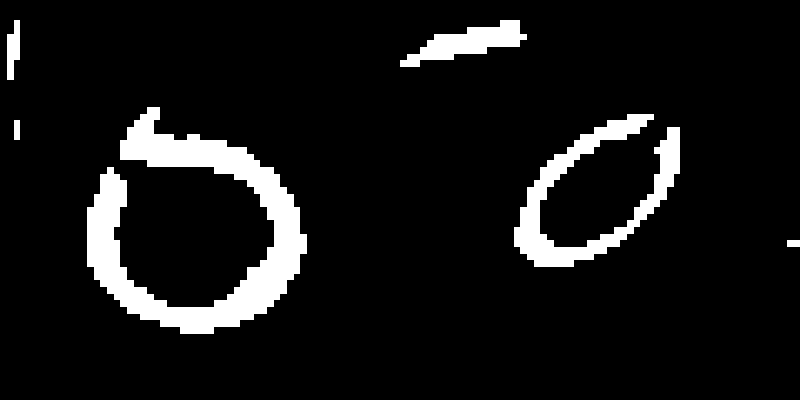

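The masks show both rings clearly. The notch gap is at about (162.3,203.8) in the top view and (233.6,128.5) in the side view. A wall highlight at the top view's upper left contaminates that fit, so I'll cut it out and refit.

Run:
```python
from h import *
hul={}
for n,b in(("top",(150,185,50,50)),("side",(205,122,40,45))):
    k=cv2.imread(f"pics/m_{n}.png",0)
    if n=="top": k[:200,:170]=0; k[:201,:166]=0; k[:203,:164]=0
    ys,xs=np.nonzero(k[b[1]:b[1]+b[3],b[0]:b[0]+b[2]]);pt=np.c_[xs+b[0],ys+b[1]]
    if n=="side": pt=pt[pt[:,1]>=127]
    hul[n]=cv2.convexHull(pt.astype(np.int32))[:,0]
    print(n,cv2.fitEllipse(hul[n]))
P,g=tri(*[cv2.fitEllipse(hul[n])[0] for n in("top","side")]);print("tri",P,g)
for use in(["top"],["side"],["top","side"]):
  def res(q):
    o=np.r_[q[:2],.125];z=seatz(q[3])
    return np.concatenate([np.linalg.norm(onplane(n,hul[n],o,z)-o,axis=1)-q[2] for n in use])
  f=least_squares(res,[P[0],P[1],.038,np.radians(190)],loss="soft_l1",f_scale=.001);q=f.x
  print(use,"seat",q[:3].round(4),"az",np.degrees(q[3]),"rms",np.sqrt((res(q)**2).mean()))
  o=np.r_[q[:2],.125];z=seatz(np.radians(190));x=np.array([0,0,1])-z*z[2];x/=np.linalg.norm(x);y=np.cross(z,x)
  for n,p in(("top",(162.3,203.8)),("side",(233.3,128.5))):
    if n in use: d=onplane(n,[p],o,z)[0]-o;print("notch",n,np.hypot(d@x,d@y),np.degrees(np.arctan2(d@y,d@x)))
```

```text
top ((173.34507751464844, 214.37635803222656), (29.086135864257812, 33.0905876159668), 107.72100067138672)
side ((224.23704528808594, 138.0968475341797), (15.815938949584961, 29.4593505859375), 50.096431732177734)
tri [0.54038987 0.22132789 0.12320932] 0.0015767958747981367
['top'] seat [0.5403 0.2207 0.0374] az 186.20530927514153 rms 0.0008339157306169465
notch top 0.03631042701806752 29.06253470630843
['side'] seat [0.5393 0.219  0.0376] az 189.89722417031663 rms 0.00030013294219233386
notch side 0.03424795529677278 21.770817471010893
['top', 'side'] seat [0.5399 0.2201 0.0371] az 190.8490319513302 rms 0.0009243434637482668
notch top 0.036966550977504384 29.258107172792023
notch side 0.033404161259561874 21.68650469062941
```

Both ring fits agree: the seat is at about (0.540, 0.220, 0.125) with az 190° (triangulated z 0.123, radius 37.5 mm). The notch is at about +25°, and the cover is at (0.553,-0.181) with its key at az 22.5°.

The jog can't tilt the tool. So I'll grip the bar, let the cover pivot about the finger axis by pressing its key side on the rim's high edge, set it down, and then turn it. First comes the approach to the cover.

```bash
cat >> h.py <<'E'
def go(p,az=None):
    s=sense();R=np.array(s["ee_rot"]);a=np.degrees(np.arctan2(R[1,0],R[0,0]))
    az=a if az is None else az
    c,sn=np.cos(np.radians(az)),np.sin(np.radians(az))
    T=np.array([[c,sn,0],[sn,-c,0],[0,0,-1]])
    d=T.T@(np.array(p)-s["tcp_pos"])
    print("az",round(a,2),"turn rad",round(-np.radians(az-a),4),"then shift tool",d.round(4),np.linalg.norm(d).round(3),"t",s["time_s"],"F",np.round(s["wrist_force"],1))
E
python3 -c "
from h import *
go((.5533,-.1811,.17),22.3)"
```

```text
az -14.95 turn rad -0.6502 then shift tool [0.0652 0.8748 0.1213] 0.886 t 0.1 F [-0.1 -1.7 -0.7]
```

Emit:
jog_arm --rows '[[[0, 0, 0, -0.1626], [0, 0, 0, -0.1626], [0, 0, 0, -0.1626], [0, 0, 0, -0.1624], [0.004, 0.0547, 0.0076, 0], [0.004, 0.0547, 0.0076, 0], [0.004, 0.0547, 0.0076, 0], [0.004, 0.0547, 0.0076, 0], [0.004, 0.0547, 0.0076, 0], [0.004, 0.0547, 0.0076, 0], [0.004, 0.0547, 0.0076, 0], [0.004, 0.0547, 0.0076, 0], [0.004, 0.0547, 0.0076, 0], [0.004, 0.0547, 0.0076, 0], [0.004, 0.0547, 0.0076, 0], [0.004, 0.0547, 0.0076, 0], [0.004, 0.0547, 0.0076, 0], [0.004, 0.0547, 0.0076, 0], [0.004, 0.0547, 0.0076, 0], [0.004, 0.0547, 0.0076, 0]]]' --claw 0.5

```text
time_s: 2.6
tcp_pos: [0.5531, -0.1833, 0.17]
ee_rot: [[0.925, 0.379, -0.001], [0.379, -0.925, 0.0], [-0.001, -0.0, -1.0]]
wrist_force: [0.7, 1.4, 0.9]
gripper_width: 0.505
gripper_force: 0.0
```

```bash
python3 -c "
from h import *
go((.5533,-.1811,.097),22.3);print(sense()['gripper_width'])
cv2.imwrite('pics/s1.png',capture('side')[:,:,::-1])"
```

```text
az 22.3 turn rad 0.0 then shift tool [ 0.0011 -0.0019  0.073 ] 0.073 t 2.6 F [0.7 1.4 0.9]
0.504557233988657
```

Emit:
jog_arm --rows '[[[0.0005, -0.001, 0.024, 0], [0.0005, -0.001, 0.025, 0], [0, 0, 0.024, 0], [0, 0, 0, 0]]]'

```text
time_s: 3.15
tcp_pos: [0.5512, -0.1792, 0.0955]
ee_rot: [[0.925, 0.379, -0.005], [0.379, -0.925, 0.0], [-0.005, -0.003, -1.0]]
wrist_force: [-0.1, -1.5, -0.6]
gripper_width: 0.494
gripper_force: 0.0
```

Emit:
jog_arm --rows '[[[0, 0, 0, 0], [0, 0, 0, 0], [0, 0, 0, 0], [0, 0, 0, 0], [0, 0, 0, 0]]]' --claw 0.0

```text
time_s: 3.78
tcp_pos: [0.5532, -0.1795, 0.0985]
ee_rot: [[0.925, 0.38, 0.001], [0.38, -0.925, -0.0], [0.001, 0.001, -1.0]]
wrist_force: [0.8, -1.4, 4.7]
gripper_width: 0.157
gripper_force: 30.0
```

The grip is good: 13.7 mm wide at 30 N. Now I'll lift and carry it over to the rim's high side.

Emit:
jog_arm --rows '[[[0, 0, -0.02, 0], [0, 0, -0.04, 0], [0, 0, -0.04, 0], [0, 0, -0.04, 0], [0, 0, -0.0235, 0], [0.007, -0.0184, 0, 0], [0.014, -0.0368, 0, 0], [0.014, -0.0368, 0, 0], [0.014, -0.0368, 0, 0], [0.014, -0.0368, 0, 0], [0.014, -0.0368, 0, 0], [0.014, -0.0368, 0, 0], [0.014, -0.0368, 0, 0], [0.014, -0.0368, 0, 0], [0.014, -0.0368, 0, 0], [0.007, -0.0183, 0, 0], [0, 0, 0, 0], [0, 0, 0, 0]]]'

```text
time_s: 6.02
tcp_pos: [0.542, 0.2136, 0.2603]
ee_rot: [[0.925, 0.379, -0.002], [0.379, -0.925, -0.001], [-0.002, 0.0, -1.0]]
wrist_force: [0.5, 0.5, -1.7]
gripper_width: 0.155
gripper_force: 30.0
```

```bash
python3 -c "
from h import *
go((.5437,.2139,.2335),22.3)
t=capture('top')[:,:,::-1];s=capture('side')[:,:,::-1]
cv2.imwrite('pics/c2.png',np.hstack([cv2.resize(t[160:260,120:220],(400,400)),cv2.resize(s[70:190,170:290],(400,400))]))"
```

```text
az 22.29 turn rad -0.0002 then shift tool [0.0017 0.0004 0.0268] 0.027 t 6.025 F [ 0.5  0.5 -1.7]
```

View pics/c2.png

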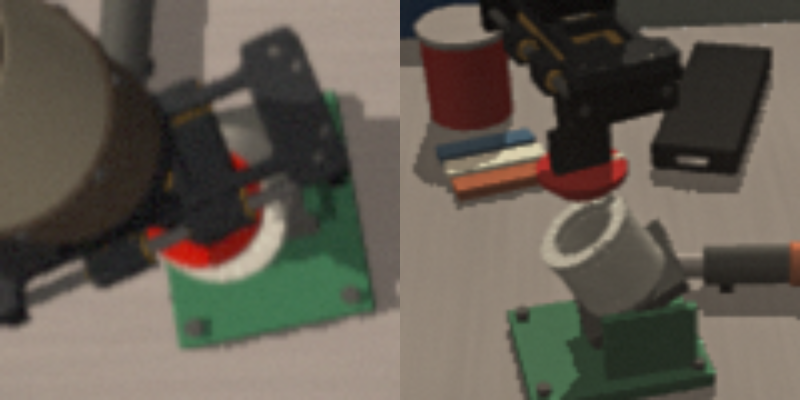

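The cover is held level above the rim: the red flange is at about (583,175) in the crop, and the rim mouth is just below it. I'll lower it onto the high edge.

Emit:
jog_arm --rows '[[[0.0015, 0, 0.01, 0], [0, 0, 0.01, 0], [0, 0, 0.004, 0], [0, 0, 0.002, 0], [0, 0, 0.002, 0], [0, 0, 0.001, 0]]]'

```text
time_s: 6.88
tcp_pos: [0.5441, 0.2147, 0.2339]
ee_rot: [[0.925, 0.38, 0.001], [0.38, -0.925, -0.0], [0.001, 0.001, -1.0]]
wrist_force: [-4.8, -1.4, 8.2]
gripper_width: 0.159
gripper_force: 30.0
```

Emit:
jog_arm --rows '[[[0, 0, 0.002, 0], [0, 0, 0.002, 0], [0, 0, 0, 0]]]'

```text
time_s: 7.25
tcp_pos: [0.544, 0.2146, 0.2335]
ee_rot: [[0.924, 0.381, 0.003], [0.381, -0.924, 0.0], [0.003, 0.001, -1.0]]
wrist_force: [-10.1, -2.3, 19.1]
gripper_width: 0.158
gripper_force: 30.0
```

Emit:
jog_arm --rows '[[[0, 0, 0.002, 0], [0, 0, 0.002, 0], [0, 0, 0, 0]]]'

```text
time_s: 7.62
tcp_pos: [0.5436, 0.2145, 0.2309]
ee_rot: [[0.924, 0.382, 0.003], [0.382, -0.924, -0.0], [0.003, 0.001, -1.0]]
wrist_force: [-14.0, -2.3, 26.2]
gripper_width: 0.16
gripper_force: 30.0
```

Emit:
jog_arm --rows '[[[0, 0, 0.002, 0], [0, 0, 0.002, 0], [0, 0, 0, 0]]]'

```text
time_s: 8.0
tcp_pos: [0.5435, 0.2145, 0.2269]
ee_rot: [[0.924, 0.382, 0.003], [0.382, -0.924, -0.0], [0.003, 0.001, -1.0]]
wrist_force: [-14.6, -1.9, 26.1]
gripper_width: 0.155
gripper_force: 30.0
```

```bash
python3 -c "
from h import *
s=capture('side')[:,:,::-1];t=capture('top')[:,:,::-1]
cv2.imwrite('pics/c3.png',np.hstack([cv2.resize(t[180:240,140:200],(400,400)),cv2.resize(s[90:170,190:270],(400,400),interpolation=2)]))"
```

```text
(no output)
```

View pics/c3.png

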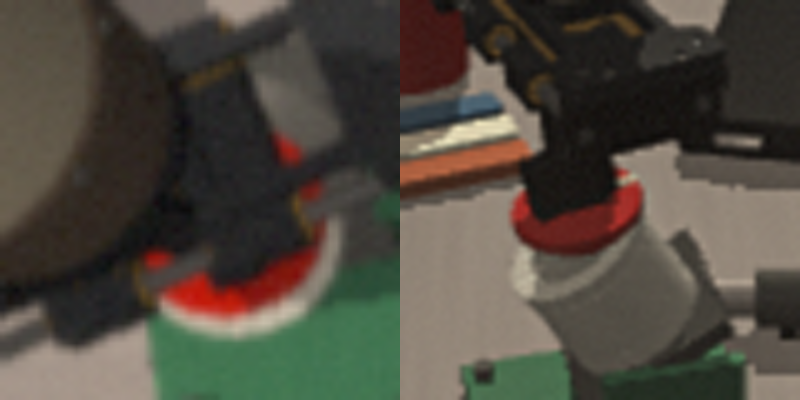

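The side crop shows the cover pivoting in the grip: the flange's right edge is up, and the white mark is at (628,180). The force has levelled off at 26 N. I'll go on diagonally down the slope into the mouth.

Emit:
jog_arm --rows '[[[-0.001, -0.0006, 0.002, 0], [-0.001, -0.0006, 0.002, 0], [-0.0022, -0.0012, 0.0015, 0], [-0.0022, -0.0012, 0.0015, 0], [0, 0, 0, 0]]]'

```text
time_s: 8.72
tcp_pos: [0.54, 0.2151, 0.2214]
ee_rot: [[0.924, 0.382, 0.012], [0.382, -0.924, 0.001], [0.012, 0.004, -1.0]]
wrist_force: [-4.3, -6.7, 24.4]
gripper_width: 0.159
gripper_force: 37.7
```

Emit:
jog_arm --rows '[[[-0.0022, -0.0012, 0.001, 0], [-0.0022, -0.0012, 0.001, 0], [-0.0022, -0.0012, 0.001, 0], [0, 0, 0, 0]]]'

```text
time_s: 9.22
tcp_pos: [0.5312, 0.2176, 0.2142]
ee_rot: [[0.925, 0.381, 0.008], [0.381, -0.925, 0.004], [0.009, -0.001, -1.0]]
wrist_force: [-3.0, 0.2, 9.5]
gripper_width: 0.163
gripper_force: 37.0
```

Emit:
jog_arm --rows '[[[-0.002, -0.0008, 0.0006, 0], [-0.002, -0.0008, 0.0006, 0], [-0.002, -0.0008, 0.0006, 0], [-0.002, -0.0008, 0.0006, 0], [0, 0, 0, 0]]]'

```text
time_s: 9.85
tcp_pos: [0.5203, 0.2164, 0.2073]
ee_rot: [[0.925, 0.38, -0.001], [0.38, -0.925, -0.001], [-0.001, 0.0, -1.0]]
wrist_force: [0.8, 0.8, -3.0]
gripper_width: 0.156
gripper_force: 36.1
```

```bash
python3 -c "
from h import *
go((.5225,.217,.207),22.3)
s=capture('side')[:,:,::-1];t=capture('top')[:,:,::-1]
cv2.imwrite('pics/c4.png',np.hstack([cv2.resize(t[180:240,140:200],(400,400)),cv2.resize(s[90:170,190:270],(400,400),interpolation=2)]))"
```

```text
az 22.32 turn rad 0.0003 then shift tool [0.0022 0.0002 0.0003] 0.002 t 9.85 F [ 0.8  0.8 -3. ]
```

View pics/c4.png

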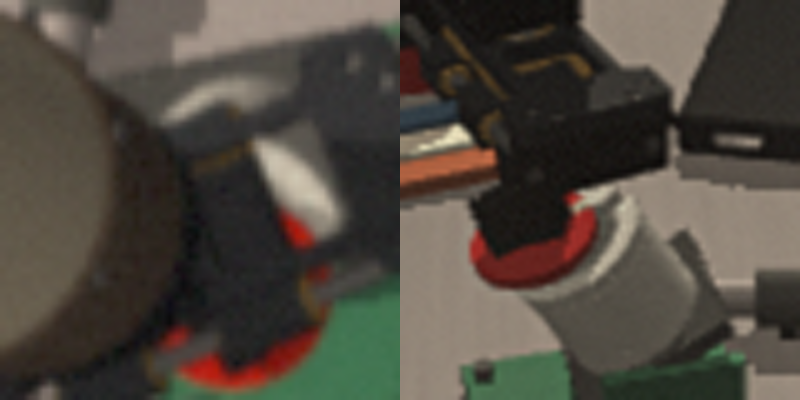

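The crop shows the cover tilted but lying too far down the slope: its flange is centred at about (217,138) in the side view, with rim showing to its right. It's free of contact, so I'll measure where it sits.

```bash
cat > cov.py <<'E'
from h import *
def cover(T0=.5,az=202.3,fixaz=True):
    ims={n:capture(n)[:,:,::-1].astype(int) for n in("top","side")};pts={}
    for n,(x,y,w,h) in(("top",(140,175,80,70)),("side",(195,110,60,50))):
        i=ims[n][y:y+h,x:x+w];r=((i[:,:,2]-np.maximum(i[:,:,1],i[:,:,0])>45)).astype(np.uint8)*255
        cs=[c for c in cv2.findContours(r,cv2.RETR_EXTERNAL,cv2.CHAIN_APPROX_NONE)[0] if len(c)>3]
        if n=="side": cs=[max(cs,key=len)]
        p=np.vstack(cs);hp=cv2.convexHull(p)[:,0].astype(float);c=hp.mean(0);g=i.max(2)
        out=[]
        for q in hp:
            u=(q-c)/np.linalg.norm(q-c);k=np.round(q+2.5*u).astype(int)
            if 0<=k[0]<w and 0<=k[1]<h and g[k[1],k[0]]>65: out.append(q+.3*u+[x,y])
        pts[n]=np.array(out)
    def res(q):
        o=q[:3];th=q[3];a=np.radians(az)+(0 if fixaz else q[4]);z=np.array([np.sin(th)*np.cos(a),np.sin(th)*np.sin(a),np.cos(th)]);e=[]
        for n in pts:
            oo=o+z*(.0065 if n=="top" else .0015)
            e.append(np.linalg.norm(onplane(n,pts[n],oo,z)-oo,axis=1)-.034)
        return np.concatenate(e)
    q0=[.522,.217,.128,T0]+([] if fixaz else [0])
    f=least_squares(res,q0,loss="soft_l1",f_scale=.001);q=f.x
    print({n:len(pts[n]) for n in pts},"cover",q[:3].round(4),"tilt",np.degrees(q[3]).round(1),[] if fixaz else np.degrees(q[4]),"rms mm",1e3*np.sqrt((res(q)**2).mean()))
    S=np.array([.54,.22,.125]);z=seatz(np.radians(190));x=np.array([0,0,1])-z*z[2];x/=np.linalg.norm(x);y=np.cross(z,x);d=q[:3]-S
    print("in seat mm",(1e3*np.array([d@x,d@y,d@z])).round(1))
    return ims,pts
E
python3 -c "
from cov import *
i,p=cover();print(p)
S=np.array([.54,.22,.125])+.0015*seatz(np.radians(190));print(proj('side',S),proj('top',S))"
```

```text
{'top': 10, 'side': 15} cover [0.5203 0.2159 0.1305] tilt 15.2 [] rms mm 0.9059099038155539
in seat mm [-14.6  -0.6  14.8]
{'top': array([[187.27321864, 230.12390148],
       [186.22405338, 232.19949958],
       [184.13766748, 234.26654768],
       [181.02046504, 236.29930116],
       [178.95885408, 237.29716496],
       [168.77460477, 237.1979823 ],
       [166.74249133, 235.15391323],
       [182.03212196, 211.70172466],
       [184.07029469, 211.70835183],
       [186.11896202, 213.72459478]]), 'side': array([[228.2462161 , 130.82860095],
       [229.26941881, 132.86803977],
       [229.27725672, 133.88541942],
       [228.29423656, 136.94147781],
       [223.28154826, 142.10358851],
       [219.16641006, 144.24961509],
       [212.87815846, 146.27414346],
       [210.82038858, 146.24029095],
       [207.75490964, 145.17300496],
       [205.72777283, 144.12606493],
       [204.71504942, 143.09382519],
       [203.70266072, 141.03986672],
       [203.70204347, 137.96504421],
       [204.71353196, 135.91091543],
       [227.23895957, 130.81862105]])}
[224.03274441 137.32988941] [173.65455793 215.03542634]
```

The cover is 15 mm down the slope and 15 mm out, tilted about 15°. It slid up in the grip, so the fingertips are now blocking the pivot. I'll move it back over the mouth and recheck.

Emit:
jog_arm --rows '[[[0, 0, -0.005, 0], [0.0041, 0.0009, -0.003, 0], [0.0041, 0.0009, -0.002, 0], [0.0041, 0.0009, -0.002, 0], [0, 0, 0, 0]]]'

```text
time_s: 10.68
tcp_pos: [0.5335, 0.2187, 0.2198]
ee_rot: [[0.925, 0.379, 0.0], [0.379, -0.925, 0.0], [0.0, -0.0, -1.0]]
wrist_force: [-0.1, -1.0, -2.9]
gripper_width: 0.158
gripper_force: 36.1
```

```bash
python3 -c "
from cov import *
cover();cover(fixaz=False);go((.5,.2,.2))"
```

```text
{'top': 13, 'side': 10} cover [0.5333 0.2182 0.1419] tilt 15.3 [] rms mm 0.9432640840244446
in seat mm [ 2.5 -0.6 18.1]
{'top': 9, 'side': 13} cover [0.5325 0.2174 0.1435] tilt 17.1 4.8906401800238015 rms mm 0.5973816351410504
in seat mm [ 2.4 -1.3 20. ]
az 22.31 turn rad -0.0 then shift tool [-0.0374  0.0046  0.0196] 0.042 t 10.875 F [-0.   0.3 -3. ]
```

Emit:
jog_arm --rows '[[[0.0008, 0, 0.0013, 0], [0.0008, 0, 0.0013, 0], [0.0007, 0, 0.0013, 0], [0.0007, 0, 0.0013, 0], [0, 0, 0, 0]]]'

```text
time_s: 11.5
tcp_pos: [0.5349, 0.2193, 0.2165]
ee_rot: [[0.925, 0.38, -0.001], [0.38, -0.925, -0.001], [-0.002, 0.001, -1.0]]
wrist_force: [-7.7, -1.2, 9.6]
gripper_width: 0.159
gripper_force: 36.9
```

Emit:
jog_arm --rows '[[[0, 0, 0.0015, 0], [0, 0, 0.0015, 0], [0, 0, 0, 0]]]'

```text
time_s: 11.88
tcp_pos: [0.5349, 0.2193, 0.2157]
ee_rot: [[0.925, 0.381, 0.0], [0.381, -0.925, -0.001], [-0.0, 0.001, -1.0]]
wrist_force: [-12.0, -2.5, 17.8]
gripper_width: 0.155
gripper_force: 39.2
```

The key is resting on the high rim at 21 N, along the rim's normal. I'll unload, loosen the fingers a little so the low side can settle while the bar stays between them, and raise the fingers.

Emit:
jog_arm --rows '[[[0, 0, -0.0045, 0], [0, 0, 0, 0]]]'

```text
time_s: 12.12
tcp_pos: [0.5359, 0.2199, 0.2172]
ee_rot: [[0.925, 0.38, 0.001], [0.38, -0.925, 0.0], [0.001, -0.0, -1.0]]
wrist_force: [-4.5, 1.2, 6.0]
gripper_width: 0.157
gripper_force: 38.4
```

Emit:
jog_arm --rows '[[[0, 0, 0, 0], [0, 0, -0.001, 0], [0, 0, -0.002, 0], [0, 0, -0.002, 0], [0, 0, 0, 0]]]' --claw 0.22

```text
time_s: 12.75
tcp_pos: [0.536, 0.2198, 0.2213]
ee_rot: [[0.925, 0.38, 0.001], [0.38, -0.925, 0.0], [0.001, -0.0, -1.0]]
wrist_force: [-0.9, 0.4, 0.5]
gripper_width: 0.221
gripper_force: 0.0
```

```bash
python3 -c "
from cov import *
cover(fixaz=False);i,p=cover(fixaz=False);go((.5,.2,.2))
t,s=i['top'].astype(np.uint8),i['side'].astype(np.uint8)
cv2.imwrite('pics/c5.png',np.hstack([cv2.resize(t[180:240,140:200],(400,400)),cv2.resize(s[90:170,190:270],(400,400),interpolation=2)]))"
```

```text
{'top': 11, 'side': 12} cover [0.536  0.2186 0.1255] tilt 32.5 -22.292409390966267 rms mm 1.9334557872668763
in seat mm [-3.4 -0.7  2.5]
{'top': 12, 'side': 13} cover [0.5362 0.2188 0.1255] tilt 32.3 -21.23954318849868 rms mm 2.220620942549706
in seat mm [-3.2 -0.5  2.4]
az 22.31 turn rad -0.0 then shift tool [-0.0406  0.0047  0.021 ] 0.046 t 12.95 F [-0.8 -0.2 -1.1]
```

The cover has settled on the mouth. It sits at (-3.3,-0.6,2.4) mm in the seat frame with a tilt near 32°, as expected with the key riding. I'll lower the fingers around the bar and grip it again there.

Emit:
jog_arm --rows '[[[-0.004, -0.0008, 0.003, 0], [-0.004, -0.0008, 0.004, 0], [-0.004, -0.0008, 0.004, 0], [-0.0025, -0.0006, 0.004, 0], [0, 0, 0, 0]]]' --claw 0.28

```text
time_s: 13.58
tcp_pos: [0.5209, 0.2169, 0.2057]
ee_rot: [[0.925, 0.38, -0.001], [0.38, -0.925, -0.001], [-0.001, 0.0, -1.0]]
wrist_force: [0.6, 0.2, -0.5]
gripper_width: 0.28
gripper_force: 0.0
```

Emit:
jog_arm --rows '[[[0, 0, 0, 0], [0, 0, 0, 0], [0, 0, 0, 0]]]' --claw 0.1

```text
time_s: 13.95
tcp_pos: [0.5225, 0.216, 0.2066]
ee_rot: [[0.925, 0.379, 0.002], [0.379, -0.925, -0.002], [0.001, 0.002, -1.0]]
wrist_force: [4.1, -4.4, 0.0]
gripper_width: 0.164
gripper_force: 29.5
```

```bash
python3 -c "
from cov import *
cover(fixaz=False);i,p=cover(fixaz=False);go((.521,.216,.205));print(np.round(sense()['moment'],2))
t,s=i['top'].astype(np.uint8),i['side'].astype(np.uint8)
cv2.imwrite('pics/c5.png',np.hstack([cv2.resize(t[180:240,140:200],(400,400)),cv2.resize(s[90:170,190:270],(400,400),interpolation=2)]))"
```

```text
{'top': 3, 'side': 13} cover [0.5353 0.2181 0.1304] tilt 33.8 -4.999144554878292 rms mm 0.8326113201330898
in seat mm [-1.6 -1.   7.1]
{'top': 3, 'side': 13} cover [0.5353 0.2173 0.1307] tilt 34.0 -6.729002679668529 rms mm 0.7688039405729633
in seat mm [-1.6 -1.8  7.5]
az 22.28 turn rad -0.0 then shift tool [-0.0014 -0.0005  0.0016] 0.002 t 14.15 F [ 4.7 -4.  -1.9]
[-1.48 -1.31 -0.15]
```

It's gripped at 30 N on the mouth, within 8 mm of home. Now I'll loosen slightly and turn the cover with the fingers, taking the key from about 11° towards the notch at about 25°.

Emit:
jog_arm --rows '[[[0, 0, 0, 0], [0, 0, 0, 0], [0, 0, 0, -0.05], [0, 0, 0, -0.05], [0, 0, 0, -0.05], [0, 0, 0, -0.05], [0, 0, 0, 0]]]' --claw 0.21

```text
time_s: 15.02
tcp_pos: [0.5211, 0.2163, 0.2064]
ee_rot: [[0.832, 0.555, -0.001], [0.555, -0.832, -0.002], [-0.001, 0.001, -1.0]]
wrist_force: [0.4, -5.1, 3.2]
gripper_width: 0.209
gripper_force: 8.2
```

```bash
python3 -c "
from cov import *
cover(fixaz=False);i,p=cover(fixaz=False);go((.521,.216,.205));print(np.round(sense()['moment'],2))
t,s=i['top'].astype(np.uint8),i['side'].astype(np.uint8)
cv2.imwrite('pics/c6.png',np.hstack([cv2.resize(t[180:240,140:200],(400,400)),cv2.resize(s[90:170,190:270],(400,400),interpolation=2)]))"
```

```text
{'top': 2, 'side': 10} cover [0.5354 0.2192 0.1294] tilt 33.4 -10.261016842533607 rms mm 0.4384558033535914
in seat mm [-1.8  0.   6.1]
{'top': 2, 'side': 10} cover [0.5354 0.2197 0.1295] tilt 33.7 -8.17452565728294 rms mm 0.7081032711047105
in seat mm [-1.7  0.5  6.1]
az 33.72 turn rad -0.0 then shift tool [-0.0002  0.0002  0.0013] 0.001 t 15.225 F [ 0.3 -6.   3. ]
[-1.77 -0.17 -0.23]
```

View pics/c6.png

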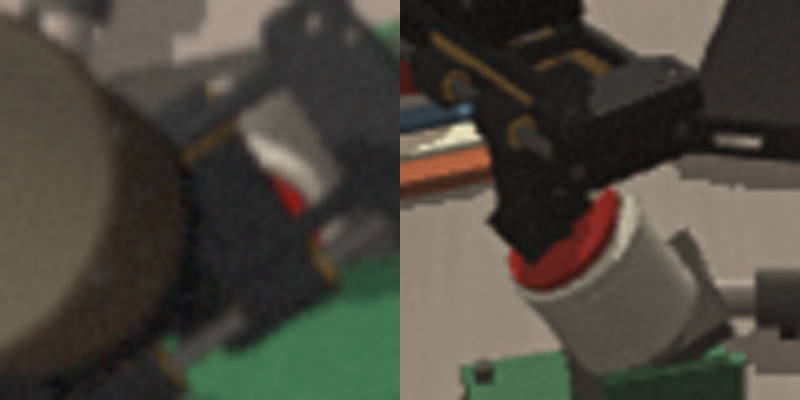

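The flange now lies along the rim in the side view, with low-side contact near (520,280), and the fingers are pushing the bar at 8 N. I'll keep turning.

Emit:
jog_arm --rows '[[[0, 0, 0, -0.03], [0, 0, 0, -0.03], [0, 0, 0, -0.03], [0, 0, 0, -0.03], [0, 0, 0, -0.03], [0, 0, 0, 0]]]'

```text
time_s: 15.98
tcp_pos: [0.5219, 0.2155, 0.2071]
ee_rot: [[0.74, 0.673, 0.001], [0.673, -0.74, -0.003], [-0.001, 0.003, -1.0]]
wrist_force: [1.5, -8.5, 6.2]
gripper_width: 0.211
gripper_force: 19.1
```

```bash
cat > mark.py <<'E'
from cov import *
S=np.array([.54,.22,.125]);z=seatz(np.radians(190));x=np.array([0,0,1])-z*z[2];x/=np.linalg.norm(x);y=np.cross(z,x)
def mark(i):
    for k in(10,20,30):
        P=S+(x*np.cos(np.radians(k))+y*np.sin(np.radians(k)))*.030+z*.010; print(k,"pred top",proj("top",P).round(1),"side",proj("side",P).round(1))
    for n in i:
        m=i[n];g=m.min(2);b=(140,180,60,50) if n=="top" else (200,110,50,40)
        r=((g>110)).astype(np.uint8);r[:b[1]]=0;r[b[1]+b[3]:]=0;r[:,:b[0]]=0;r[:,b[0]+b[2]:]=0
        N,l,st,c=cv2.connectedComponentsWithStats(r);print(n,[(c[j].round(1).tolist(),int(st[j,4])) for j in range(1,N) if st[j,4]<25])
E
python3 -c "
from mark import *
i,p=cover(fixaz=False);go((.521,.216,.205));print(np.round(sense()['moment'],2));mark(i)"
```

```text
Traceback (most recent call last):
  File "cov.py", line 8, in cover
    p=np.vstack(cs);hp=cv2.convexHull(p)[:,0].astype(float);c=hp.mean(0);g=i.max(2)
ValueError: need at least one array to concatenate
```

Emit:
jog_arm --rows '[[[0, 0, 0, 0], [0, 0, 0, 0], [0, 0, 0, 0]]]' --claw 0.3

```text
time_s: 16.45
tcp_pos: [0.5211, 0.2175, 0.2058]
ee_rot: [[0.739, 0.674, -0.0], [0.674, -0.739, 0.001], [0.0, -0.001, -1.0]]
wrist_force: [-0.5, -1.1, -0.3]
gripper_width: 0.298
gripper_force: 0.5
```

```bash
sed -i 's/        p=np.vstack(cs)/        if not cs: pts[n]=np.zeros((0,2)); continue\n        p=np.vstack(cs)/; s/        for n in pts:/        for n in [n for n in pts if len(pts[n])]:/' cov.py; python3 -c "
from mark import *
i,p=cover(fixaz=False);go((.521,.216,.205));print(np.round(sense()['moment'],2));mark(i)"
```

```text
{'top': 2, 'side': 9} cover [0.5366 0.2272 0.122 ] tilt 27.4 -9.075292920484936 rms mm 0.20312848616102142
in seat mm [-3.4  7.7 -1.6]
az 42.39 turn rad -0.0 then shift tool [-0.0011  0.0011  0.0008] 0.002 t 16.55 F [ 1.1  0.1 -0.5]
[-0.24 -0.11 -0.03]
10 pred top [167.4 205.3] side [231.4 127.6]
20 pred top [165.4 206.3] side [230.5 126.9]
30 pred top [163.7 207.6] side [229.4 126.4]
top [([141.0, 180.5], 6), ([147.6, 183.4], 15), ([175.6, 194.9], 17), ([181.4, 203.0], 23), ([187.0, 223.0], 1)]
side [([201.9, 116.4], 19), ([230.0, 129.0], 1), ([244.0, 141.0], 1), ([246.7, 144.3], 3)]
```

Emit:
jog_arm --rows '[[[0, 0, -0.012, 0], [0, 0, -0.02, 0], [0, 0, -0.03, 0], [0.02, -0.022, -0.01, 0], [0.03, -0.033, 0, 0], [0.02, -0.022, 0, 0], [0, 0, 0, 0]]]'

```text
time_s: 17.42
tcp_pos: [0.5209, 0.3233, 0.2785]
ee_rot: [[0.737, 0.676, 0.001], [0.676, -0.737, 0.001], [0.001, -0.0, -1.0]]
wrist_force: [-0.0, -0.1, 0.4]
gripper_width: 0.302
gripper_force: 0.0
```

```bash
python3 -c "
from mark import *
i,p=cover(fixaz=False);go((.521,.216,.205));mark(i)
t,s=i['top'].astype(np.uint8),i['side'].astype(np.uint8)
cv2.imwrite('pics/c7.png',np.hstack([cv2.resize(t[180:240,140:200],(400,400)),cv2.resize(s[100:160,195:255],(400,400),interpolation=2)]))"
```

```text
{'top': 17, 'side': 12} cover [0.538  0.22   0.1256] tilt 24.6 -16.57732477707662 rms mm 1.0049702815233768
in seat mm [-1.5  0.4  1.5]
az 42.4 turn rad -0.0 then shift tool [-0.0709  0.0778  0.0734] 0.128 t 17.525 F [ 0.2  0.4 -0.1]
10 pred top [167.4 205.3] side [231.4 127.6]
20 pred top [165.4 206.3] side [230.5 126.9]
30 pred top [163.7 207.6] side [229.4 126.4]
top [([166.2, 207.0], 6)]
side [([247.0, 144.5], 2)]
```

View pics/c7.png

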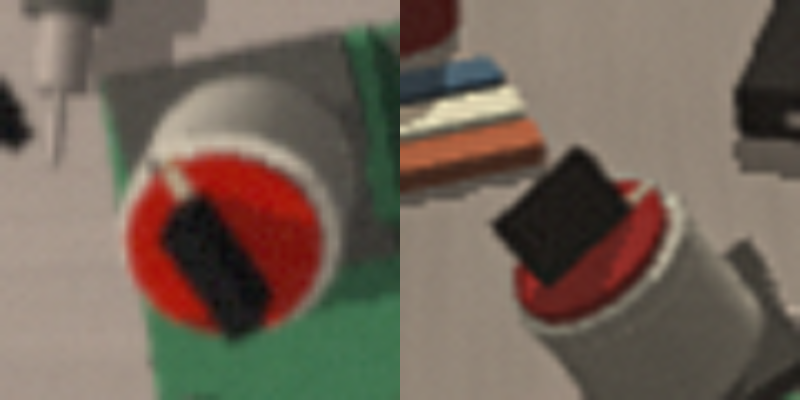

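This last crop shows the flange evenly ringed by the rim in both views. The white mark at top (166,207) points at the dark notch spot at about (163,204), so the key appears to have dropped in. I'll check that numerically.

```bash
python3 -c "
from mark import *
print('mark k', [ (np.hypot(d@x,d@y).round(4),np.degrees(np.arctan2(d@y,d@x)).round(1)) for d in [onplane('top',[(166.2,207.0)],S+.007*z,z)[0]-S]])
for n,b in(('top',(150,195,45,40)),('side',(208,122,32,30))):
    i=capture(n)[:,:,::-1].astype(int);r=((i[:,:,2]-np.maximum(i[:,:,1],i[:,:,0])>45)).astype(np.uint8)*255
    c=blob(r,b);hp=cv2.convexHull(c)[:,0]
    for hh in(.007,.0035,0):
        P=onplane(n,hp,S+hh*z,z)-S;a=np.c_[P@x,P@y]
        f=least_squares(lambda q:np.hypot(*(a-q[:2]).T)-q[2],[0,0,.034],loss='soft_l1',f_scale=.0007)
        print(n,hh,(1e3*f.x).round(1),'rms',1e3*np.sqrt((f.fun**2).mean()))
    P=onplane(n,hp,S+.007*z,z)-S;a=np.c_[P@x,P@y]
    an=np.degrees(np.arctan2(a[:,1],a[:,0]));o=np.argsort(an);print([(int(an[j]),round(1e3*np.hypot(*a[j]),1)) for j in o[::2]])
go((.5306,.2243,.245),22.3)"
```

```text
mark k [(np.float64(0.0269), np.float64(21.4))]
top 0.007 [-0.6  0.2 33.5] rms 1.4476935450226347
top 0.0035 [-1.9  1.1 33.6] rms 1.454573534502674
top 0 [-3.3  2.  33.8] rms 1.4614537054855987
[(-167, np.float64(33.8)), (-134, np.float64(33.6)), (-84, np.float64(33.2)), (-46, np.float64(33.1)), (-21, np.float64(32.7)), (14, np.float64(33.4))]
side 0.007 [-0.7 -3.3 33. ] rms 0.7348414900948316
side 0.0035 [-1.8  2.2 33.3] rms 0.7397854988947504
side 0 [-2.8  7.8 33.5] rms 0.7447294249572596
[(-163, np.float64(34.2)), (-116, np.float64(35.2)), (-78, np.float64(37.0)), (-52, np.float64(34.9)), (-17, np.float64(33.4)), (12, np.float64(30.7)), (171, np.float64(33.3))]
az 42.33 turn rad 0.3496 then shift tool [-0.0276  0.0925  0.0335] 0.102 t 17.625 F [-0.2 -0.7  0.4]
```

Seen from above, the flange circle is centred within 1 mm and fits the home plane, with the mark at k≈21°. I'll press the bar's key end lightly with closed fingers, both to confirm it's seated and to push it home.

Emit:
jog_arm --rows '[[[-0.01, 0.0133, 0, 0], [-0.02, 0.0266, 0, 0], [-0.02, 0.0266, 0, 0], [-0.0096, 0.0132, 0, 0], [0, 0, 0.015, 0], [0, 0, 0.013, 0], [0, 0, 0, 0]]]' --claw 0.0

```text
time_s: 18.5
tcp_pos: [0.53, 0.2223, 0.2479]
ee_rot: [[0.738, 0.674, -0.003], [0.674, -0.738, -0.002], [-0.004, -0.001, -1.0]]
wrist_force: [-0.6, 0.2, -0.6]
gripper_width: 0.008
gripper_force: 0.0
```

Emit:
jog_arm --rows '[[[0, 0, 0.003, 0], [0, 0, 0.003, 0], [0, 0, 0.003, 0], [0, 0, 0.002, 0], [0, 0, 0, 0]]]'

```text
time_s: 19.12
tcp_pos: [0.5308, 0.2221, 0.2395]
ee_rot: [[0.739, 0.674, 0.001], [0.674, -0.739, 0.0], [0.001, 0.0, -1.0]]
wrist_force: [-0.8, -0.2, 0.7]
gripper_width: 0.005
gripper_force: 0.8
```

Emit:
jog_arm --rows '[[[0, 0, 0.002, 0], [0, 0, 0.002, 0], [0, 0, 0.001, 0], [0, 0, 0, 0]]]'

```text
time_s: 19.62
tcp_pos: [0.5311, 0.222, 0.2384]
ee_rot: [[0.738, 0.675, 0.003], [0.675, -0.738, 0.001], [0.003, 0.002, -1.0]]
wrist_force: [-6.2, -0.5, 17.0]
gripper_width: 0.01
gripper_force: 9.4
```

Emit:
jog_arm --rows '[[[0, 0, 0.002, 0], [0, 0, 0.001, 0], [0, 0, 0, 0]]]'

```text
time_s: 20.0
tcp_pos: [0.5311, 0.222, 0.238]
ee_rot: [[0.737, 0.676, 0.005], [0.676, -0.737, 0.001], [0.004, 0.003, -1.0]]
wrist_force: [-11.5, -1.7, 28.4]
gripper_width: 0.003
gripper_force: 14.8
```

Contact comes at a fingertip height of 0.169 m, exactly the height expected with the cover home; with the key riding it would be about 5 mm higher. It holds firm at 28 N. Now I'll retreat.

Emit:
jog_arm --rows '[[[0, 0, -0.01, 0], [0, 0, -0.02, 0], [0, 0, -0.04, 0], [0.02, -0.022, -0.01, 0], [0.03, -0.033, 0, 0], [0.02, -0.022, 0, 0], [0, 0, 0, 0], [0, 0, 0, 0]]]'

```text
time_s: 21.0
tcp_pos: [0.5305, 0.3257, 0.3104]
ee_rot: [[0.739, 0.674, -0.001], [0.674, -0.739, -0.001], [-0.001, -0.0, -1.0]]
wrist_force: [-0.5, 0.2, -0.9]
gripper_width: 0.001
gripper_force: 0.0
```

```bash
python3 -c "
from mark import *
i=capture('top')[:,:,::-1].astype(int);r=((i[:,:,2]-np.maximum(i[:,:,1],i[:,:,0])>45)).astype(np.uint8)*255
hp=cv2.convexHull(blob(r,(150,195,45,40)))[:,0];P=onplane('top',hp,S+.007*z,z)-S;a=np.c_[P@x,P@y]
f=least_squares(lambda q:np.hypot(*(a-q[:2]).T)-q[2],[0,0,.034],loss='soft_l1',f_scale=.0007);print((1e3*f.x).round(1))
s=sense();print(s['time_s'],s['tcp_pos'],np.round(s['wrist_force'],1))
print(finish_job())"
```

```text
[-0.5  0.3 33.5]
21.05 [0.53055345 0.3254108  0.31070152] [0.4 0.6 0.7]
the job is handed in; nothing more can be done
None
```

I fitted the cover on the housing, released it and handed the job in at about 21 s; by camera and a 28 N press it is home with its key in the notch, though `finish_job` returned no verdict, and before the re-grip the low side dropped a short way onto the rim when I loosened the fingers.

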